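# Clamp the carving blank in the bench vise

## Task

Two low bench vises with cranks on top stand on the table. Find the one with the wooden carving blank lying between its jaws, and crank its handle clockwise (seen from above) until the sliding jaw holds the blank firmly against the fixed jaw, flat on the bed and square between the jaws. Then let go of the handle.

Things in the scene. Friction and masses are not known exactly. Their poses are not given: they have to be found in the camera images.
- vise: Grey vise holding the blank, fixed to the table, 275 x 100 mm, jaws 90 mm wide, tops 70 mm up. An identical empty vise stands near. Origin: on the table under the crank's upright axis; x runs along the vise to the fixed jaw, whose face is at x = 165 mm; z up. Round the origin a 75 mm square gearbox, top 92 mm up, crank above it. Bed between the jaws 25 mm up.
- knob_mid (a point): Middle of the black upright crank knob, 22 mm thick, 45 mm high (105 to 150 mm above the table), free to spin on its pin, so it can be pinched while carried round. It circles the vise's origin at radius 60 mm; crank arm below it, 93 to 104 mm up. Clockwise from above closes: 30 mm of jaw travel a turn, 4 to 7 N. Stays where left; hard stop 9 mm of slide travel after the jaw meets the blank.
- jaw: Steel plate of the sliding jaw, 10 x 90 x 42 mm. Its axes are the vise's; its clamping face lies 81 mm from this origin along +x (the origin is near the crank axis). Starts 24 to 34 mm too wide for the blank. Sits on springs on a cranked slide: once stopped by the blank it presses with 6 N, and 2 N more per mm that the slide goes on, while the plate stays put.
- block: Wooden carving blank with a shallow leaf relief on top: 50 mm along x (across the jaws), 90 mm along y, 45 mm high plus 3 mm relief, 0.1 to 0.2 kg. Lies loose on the vise's bed between the jaws, a little askew. Origin: centre of its underside.
There are look-alikes about, which are no part of the job. Leave any green, red or turquoise look-alike of the block alone.

How it is judged (in metres and radians):
At the end, for the whole second after the job is handed in: The sliding jaw presses on the blank with more than 4 N; the blank lies between the jaws at rest, against the fixed jaw (its centre 125 to 155 mm along the vise), within 30 mm of the vise's centre line, flat (within 10 degrees, raised less than 10 mm) and square to the jaws within 10 degrees (contact force between jaw and block above 4 N and angle between the x axis of block and the x axis of vise, either way round below 0.17 rad and angle between block's own z axis and vertical below 0.17 rad and z of block in the frame of vise below 0.035 m and y of block in the frame of vise between -0.03 and 0.03 m and x of block in the frame of vise between 0.125 and 0.155 m and linear speed of each of block, jaw below 0.02 m/s); the robot touches nothing.
It also fails if it takes over 45 s, if anything falls off the work surface, if the arm or the gripper's body presses on something with over 40 N, if the wrist force passes 120 N, or if a joint passes its speed limit or range.

## Robot

A 6-joint arm with a two-finger parallel gripper is mounted at the origin on the work surface. World frame = base frame: x ahead of the robot, y to its left, z up, the work surface at z = 0. Lengths are in m, angles in degrees, forces in N, time in s.
With the tool pointing down it reaches from about 0.3 to 0.75 m from the base axis. Payload 8.5 kg.
Tool frame: the origin (TCP) lies on the centre line of the jaws, within the pads' length; the fingertips stand 17 mm ahead of it and the grasp point (between the pads) lies 2 mm behind it (env.tcp_to_tips is the distance from the TCP to the fingertips, in m); z points along the fingers, y is the line along which they close (so a half turn about z gives the same grasp; the last joint's range is limited). The gripper opens to 85 mm and grips with 20 to 120 N. Pads are 22 mm wide; open, the fingers measure 114 mm over their backs; the gripper's body (76 mm by 85 mm) begins 54 mm behind the grasp point. The pads swing forward as they close: fully open they stand 13 mm farther back than shut.
Start: joints at [-86.419, 21.807, 74.336, -0, 83.858, -12.336], TCP at [0.151, -0.529, 0.248] pointing down, gripper open.
Joint ranges: [-178.18, 178.18], [-50.72, 133.34], [12.68, 142.11], [-81.47, 261.47], [9.98, 163.14], [-165.26, 165.26]. Speed limits (degrees/s): [136.94, 136.94, 180, 180, 180, 180].

## Interface

Orientations are given as a 3x3 rotation matrix whose columns are the frame's x, y, z axes.
In Python, from rig import env gives the robot as it stands. The module is installed in compiled form; this text tells all that it offers.
- The arm moves only by the shell command python3 -m pendant 'ROWS' [FORCE]. ROWS is JSON, a list of rows, each a list of 7 numbers: the opening, from 0 (shut) to 1 (fully open), then the shift along the tool's x, y, z in m, then the turn, a rotation vector about the tool's x, y, z in rad. A call has 1 to 5 rows; each row is the pose to reach, as a shift and turn from the pose commanded when the call began, along the tool's axes at that moment; what a row does not reach only later rows make up. A row lasts 1/8 s, in which the tool goes at most 62.5 mm and 10.7 degrees, less where a joint would pass 70% of its speed; a pose out of reach is approached as far as the arm can. A call with a gripper value outside its range is refused whole. The fingers move at their own pace and stop on an object; FORCE is the grip in N (left out, the last holds). Time passes only in rows, so rows that repeat a pose let the fingers close. It gives the time, the measured TCP pose, the force, the opening and the grip force at its end, in the units of the state.
- env.observe(): the state, without advancing time (a new reading comes with each control period).
- env.get_image(name): name is "scene" or "top" or "wrist"; returns a dict with "image" (384x512x3 uint8, blue, green, red), "fx", "fy", "cx", "cy" (pixels), "k1" (the pictures are not rectified: a ray, as slopes to the right and down, at radius r is drawn at 1 + k1 r^2 times it, then the intrinsics apply), "pose" (4x4, takes a point from camera to world coordinates). Camera axes: x right, y up, looking along -z (the intrinsics and any distortion apply to the point x, -y, -z); pixel columns grow to the right and rows downward; lengths in m; the calibration is good to about 2 mm. A picture is of the moment at which its call begins. There is no depth.
- env.close_job(): hands the job in; it is judged then, once.
Trained networks look in the newest picture that a camera, given by its name, has taken for a name from the list of things; names that differ only in an ending like _2 or _b are one class to them, and where a whole thing is asked for, a point or a joint stands for the part that bears it (a point fixed in the world has none). Each returns a list of dicts, best first, with "conf" (0 to 1); they miss things now and then, are a little off and sometimes report something else, mostly with a low value. They report only what shows in the picture. A call takes as long as a camera call. They do not tell look-alikes from the thing itself.
- env.find_in(camera, thing): "bbox" ([centre column, centre row, width, height] in pixels, round what is visible of it).
- env.trace(camera, thing): "mask" (384x512 bool, what is visible of it) and "bbox" ([centre column, centre row, width, height] in pixels, round what is visible of it).
- env.tip_of(camera, thing): "centre" ([column, row] in pixels: a listed point, or the origin of a listed thing).
The state is a dict: "time_s": time; "q": joint angles; "qvel": joint speeds; "joint_efforts": joint torques, N m; "position": TCP position; "tool_rot": TCP orientation; "ft_force": force on the tool from outside, world axes, zero at the start; "wrist_torque": the same for the moment, N m; "grip_width": finger opening in m; "gripper_force": force on a finger pad.
Only numpy, scipy, OpenCV 4.12 (cv2) and the standard library are available. Lean on these libraries where they do the work, as an engineer would, in place of code of your own. Each camera call takes 0.05 s, during which the arm holds its last target. There are 200 camera calls.

## Working session

There is one attempt and no reset: what is moved stays moved. The work goes in short steps, Python scripts to look and compute and a shell command to move; the robot and the scene stay as the last step left them, time stands still between calls to the robot, and variables do not carry over. Pictures are saved under pics/ and viewed, at most 10 in all, crops included, and the job is handed in when it is done.

```bash
mkdir -p pics; cat > h.py <<'E'
import numpy as np, cv2
from rig import env
def ray(im,u,v):
    xd=(u-im["cx"])/im["fx"]; yd=(v-im["cy"])/im["fy"]
    K=np.array([[im["fx"],0,im["cx"]],[0,im["fy"],im["cy"]],[0,0,1.]])
    p=cv2.undistortPoints(np.array([[[u,v]]],float),K,np.array([im["k1"],0,0,0.]))[0,0]
    P=np.array(im["pose"]); d=P[:3,:3]@np.array([p[0],-p[1],-1.]); return P[:3,3],d
def at(im,u,v,z):
    o,d=ray(im,u,v); return o+d*(z-o[2])/d[2]
E
python3 - <<'E'
from h import *
a=env.get_image("scene");
for n in["vise","knob_mid","block","jaw"]:
    for r in env.find_in("scene",n)[:4]: print("scene",n,np.round(r["bbox"]),round(r["conf"],2))
b=env.get_image("top")
zs=dict(vise=0.05,knob_mid=.1275,block=.025,jaw=.05)
for n in["vise","knob_mid","block","jaw"]:
    for r in env.tip_of("top",n)[:4]: print("top",n,np.round(r["centre"]),round(r["conf"],2),np.round(at(b,*r["centre"],zs[n] if n!="vise" else 0),3))
for i,n in((a,"s"),(b,"t")): cv2.imwrite(f"pics/{n}1.png",i["image"])
cv2.imwrite("pics/st.png",cv2.resize(np.vstack([a["image"],b["image"]]),None,fx=.78,fy=.78))
o=env.observe();print(np.round(o["tool_rot"],3),o["time_s"],o["position"])
E
```

```text
scene vise [234. 269. 114. 126.] 0.96
scene knob_mid [235. 271. 118. 125.] 0.54
scene knob_mid [287. 219.   9.  17.] 0.46
scene block [219. 280.  41.  44.] 0.98
scene block [361. 211.  25.  38.] 0.86
scene block [305. 212.  24.  42.] 0.56
scene jaw [239. 266.  26.  34.] 0.92
top vise [212. 167.] 0.59 [0.543 0.141 0.   ]
top knob_mid [213. 165.] 0.68 [0.526 0.127 0.127]
top knob_mid [198. 188.] 0.45 [0.482 0.156 0.127]
top block [188. 286.] 0.9 [0.276 0.191 0.025]
top block [141. 146.] 0.64 [0.588 0.299 0.025]
top block [206. 116.] 0.61 [0.655 0.151 0.025]
top jaw [212. 168.] 0.38 [0.531 0.136 0.05 ]
[[ 0.962  0.274 -0.   ]
 [ 0.274 -0.962  0.   ]
 [-0.    -0.    -1.   ]] 0.5 [ 0.15081585 -0.52887357  0.24829122]
```

View pics/st.png

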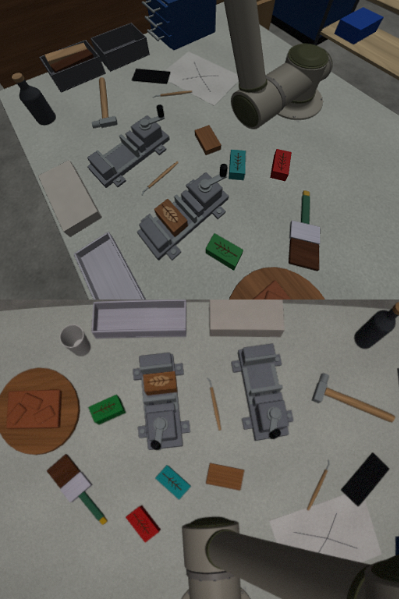

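Combined view: candidates for the blank are the brown leaf-relief one in the left vise (top px ~205,107), and the loose brown (288,227), turquoise (222,232), green (137,140) and red (183,287) ones. The vise holding the brown blank is the left one in the top view, and its knob is at ~(198,186). The right-hand vise is empty. I'll check this in a close crop.

```bash
python3 - <<'E'
from h import *
im=cv2.imread("pics/t1.png"); c=im[60:210,150:270]
cv2.imwrite("pics/c1.png",cv2.resize(c,None,fx=4,fy=4,interpolation=cv2.INTER_CUBIC))
E
```

```text
(no output)
```

View pics/c1.png

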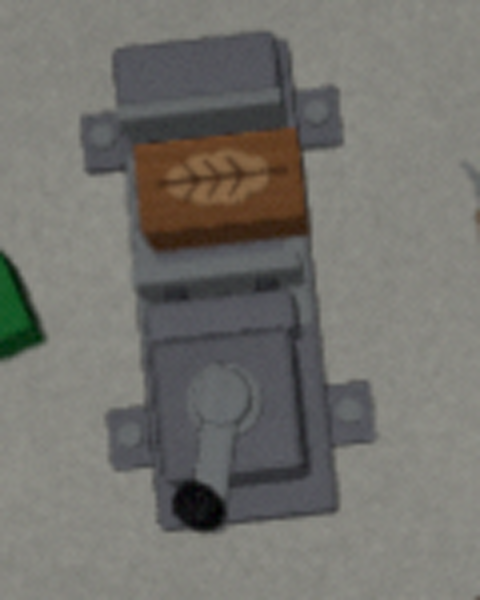

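The crop confirms it: brown leaf blank between the jaws, hub at ~(205,159), knob at ~(199.5,186), on the side away from the fixed jaw.

```bash
python3 - <<'E'
from h import *
im=env.get_image("top")
def p(cu,cv,z): return at(im,150+cu/4-.4,60+cv/4-.4,z)
hub=p(218,394,.106);kn=p(197,504,.15)
print("hub",hub,"knob",kn,np.linalg.norm((kn-hub)[:2]))
e=[p(*c,.008) for c in((104,133),(317,108),(130,432),(350,408))]
print("ears",e)
g=[p(*c,.092) for c in((148,340),(295,330),(307,468),(158,482))]
print("gear",np.mean(g,0),[np.linalg.norm(g[i]-g[i-1]) for i in range(4)])
ax=(e[0]+e[1]-e[2]-e[3])/2; print("ax",np.degrees(np.arctan2(ax[1],ax[0])),np.linalg.norm(ax))
a2=g[0]+g[1]-g[2]-g[3];print(np.degrees(np.arctan2(a2[1],a2[0])))
d=kn-hub;print("crank ang",np.degrees(np.arctan2(d[1],d[0])))
print("block top",p(218,185,.072), np.degrees(np.arctan2(*(p(300,130,.07)-p(135,145,.07))[:2][::-1])))
for r in env.tip_of("top","knob_mid")[:3]: print(r["centre"],r["conf"],at(im,*r["centre"],.1275))
E
```

```text
hub [0.54405824 0.1462199  0.106     ] knob [0.48307344 0.15064739 0.15      ] 0.061145303033269684
ears [array([0.71620919, 0.22594738, 0.008     ]), array([0.72957906, 0.10212642, 0.008     ]), array([0.54032948, 0.20819749, 0.008     ]), array([0.55289764, 0.08334779, 0.008     ])]
gear [0.54097541 0.14334143 0.092     ] [np.float64(0.07448007051915098), np.float64(0.07648226544862975), np.float64(0.07240892611538943), np.float64(0.07693956117780561)]
ax 5.915254286392014 0.17722421501867586
4.710844612386958
crank ang 175.84761877971764
block top [0.6640354  0.15125554 0.072     ] -85.38388924097907
[198.5, 183.1] 0.64 [0.49053676 0.15440249 0.1275    ]
```

```bash
python3 -m pendant '[[0.6,0.506,-0.563,0,0,0,0.2776],[0.6,0.506,-0.563,0,0,0,0.2776],[0.6,0.506,-0.563,0,0,0,0.2776],[0.6,0.506,-0.563,0,0,0,0.2776],[0.6,0.506,-0.563,0,0,0,0.2776]]' 60
```

```text
time_s: 1.23
position: [0.2884, -0.2463, 0.2485]
tool_rot: [[1.0, -0.001, 0.001], [-0.001, -1.0, -0.001], [0.001, 0.001, -1.0]]
ft_force: [1.3, -0.8, -0.1]
grip_width: 0.0513
gripper_force: 0.0
```

```bash
python3 -m pendant '[[0.6,0.195,-0.397,0,0,0,0],[0.6,0.195,-0.397,0,0,0,0],[0.6,0.195,-0.397,0,0,0,0],[0.6,0.195,-0.397,0,0,0,0],[0.6,0.195,-0.397,0,0,0,0]]'
```

```text
time_s: 1.85
position: [0.4264, 0.0345, 0.2486]
tool_rot: [[1.0, 0.0, 0.001], [0.0, -1.0, -0.0], [0.001, 0.0, -1.0]]
ft_force: [2.6, -1.9, 0.7]
grip_width: 0.051
gripper_force: 0.0
```

```bash
python3 -m pendant '[[0.6,0.057,-0.1165,0,0,0,0],[0.6,0.057,-0.1165,0,0,0,0],[0.6,0.057,-0.1165,0,0,0,0],[0.6,0.057,-0.1165,0.03,0,0,0],[0.6,0.057,-0.1165,0.03,0,0,0]]'
python3 - <<'E'
from h import *
w=env.get_image("wrist");o=env.observe();print(o["position"],w["pose"][:3])
for r in env.tip_of("wrist","knob_mid")[:3]: print(r["centre"],r["conf"],at(w,*r["centre"],.1275))
for r in env.find_in("wrist","knob_mid")[:3]: print(r)
cv2.imwrite("pics/w1.png",w["image"])
E
```

```text
time_s: 2.48
position: [0.4817, 0.1483, 0.217]
tool_rot: [[1.0, -0.0, -0.004], [-0.0, -1.0, -0.0], [-0.004, 0.0, -1.0]]
ft_force: [0.2, 0.1, 0.7]
grip_width: 0.0514
gripper_force: 0.0
[0.48233203 0.14828445 0.2183787 ] [[-2.43763448e-04  9.55770554e-01  2.94113223e-01  5.56845428e-01]
 [-9.99999962e-01 -1.95067753e-04 -1.94902573e-04  1.47643074e-01]
 [-1.28910134e-04 -2.94113259e-01  9.55770566e-01  3.42851093e-01]]
{'bbox': [247.8, 205.9, 28.7, 45.9], 'conf': 0.62}
```

View pics/w1.png

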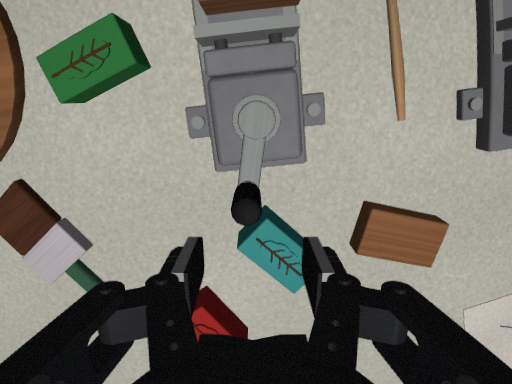

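Wrist view: the knob's top disc is at ~(245,208) and the hub at (256,119). The gripper straddles the knob's column. Computing both positions.

```bash
python3 - <<'E'
from h import *
w=env.get_image("wrist")
k=at(w,245.5,208,.15);h=at(w,256.5,119.5,.106);print(k,h,np.linalg.norm((k-h)[:2]),env.observe()["position"])
g=[at(w,*c,.092) for c in((206,76),(300,69),(306,158),(216,168))];print(np.mean(g,0))
E
```

```text
[0.48853249 0.15262551 0.15      ] [0.54633136 0.14462766 0.106     ] 0.0583495908543279 [0.48306247 0.14847774 0.21951688]
[0.5459731  0.14402829 0.092     ]
```

```bash
python3 -m pendant '[[0.6,0.0025,-0.0035,0.05,0,0,0],[0.6,0.0025,-0.0035,0.091,0,0,0],[0.0,0.0025,-0.0035,0.091,0,0,0],[0.0,0.0025,-0.0035,0.091,0,0,0],[0.0,0.0025,-0.0035,0.091,0,0,0]]' 60
```

```text
time_s: 3.3
position: [0.4859, 0.1524, 0.1289]
tool_rot: [[1.0, 0.0, 0.003], [0.0, -1.0, 0.0], [0.003, -0.0, -1.0]]
ft_force: [-0.2, -0.6, -0.3]
grip_width: 0.0206
gripper_force: 59.1
```

```bash
cat > tab.py <<'E'
import sys,numpy as np
a0=float(sys.argv[1]);s=12;n=int(sys.argv[2]) if len(sys.argv)>2 else 7
for c in range(n):
    b=np.radians(a0-60*c)
    print(f"{a0-60*c:.1f}:",[[round(float(.06*(np.cos(b-np.radians(s*k))-np.cos(b))),4),round(float(-.06*(np.sin(b-np.radians(s*k))-np.sin(b))),4)] for k in range(1,6)])
E
python3 tab.py 172.4
```

```text
172.4: [[0.0029, -0.0122], [0.0084, -0.0235], [0.016, -0.0334], [0.0256, -0.0416], [0.0366, -0.0475]]
112.4: [[0.012, -0.0035], [0.0245, -0.0045], [0.037, -0.0028], [0.0488, 0.0014], [0.0595, 0.0079]]
52.4: [[0.0091, 0.0087], [0.0162, 0.019], [0.021, 0.0306], [0.0232, 0.0429], [0.0229, 0.0555]]
-7.6: [[-0.0029, 0.0122], [-0.0084, 0.0235], [-0.016, 0.0334], [-0.0256, 0.0416], [-0.0366, 0.0475]]
-67.6: [[-0.012, 0.0035], [-0.0245, 0.0045], [-0.037, 0.0028], [-0.0488, -0.0014], [-0.0595, -0.0079]]
-127.6: [[-0.0091, -0.0087], [-0.0162, -0.019], [-0.021, -0.0306], [-0.0232, -0.0429], [-0.0229, -0.0555]]
-187.6: [[0.0029, -0.0122], [0.0084, -0.0235], [0.016, -0.0334], [0.0256, -0.0416], [0.0366, -0.0475]]
```

```bash
python3 -m pendant '[[0,0.0029,-0.0122,0,0,0,0],[0,0.0084,-0.0235,0,0,0,0],[0,0.016,-0.0334,0,0,0,0],[0,0.0256,-0.0416,0,0,0,0],[0,0.0366,-0.0475,0,0,0,0]]'
```

```text
time_s: 3.92
position: [0.5221, 0.2006, 0.1288]
tool_rot: [[1.0, 0.001, 0.001], [0.001, -1.0, 0.0], [0.001, -0.0, -1.0]]
ft_force: [-2.4, -4.9, 7.7]
grip_width: 0.0206
gripper_force: 59.7
```

Tracks well with low forces. Continuing.

```bash
python3 -m pendant '[[0,0.012,-0.0035,0,0,0,0],[0,0.0245,-0.0045,0,0,0,0],[0,0.037,-0.0028,0,0,0,0],[0,0.0488,0.0014,0,0,0,0],[0,0.0595,0.0079,0,0,0,0]]'
```

```text
time_s: 4.55
position: [0.5817, 0.1932, 0.1289]
tool_rot: [[1.0, 0.001, 0.001], [0.001, -1.0, 0.002], [0.001, -0.002, -1.0]]
ft_force: [-4.9, 1.6, 6.5]
grip_width: 0.0207
gripper_force: 59.8
```

```bash
python3 -m pendant '[[0,0.0091,0.0087,0,0,0,0],[0,0.0162,0.019,0,0,0,0],[0,0.021,0.0306,0,0,0,0],[0,0.0232,0.0429,0,0,0,0],[0,0.0229,0.0555,0,0,0,0]]'
```

```text
time_s: 5.18
position: [0.605, 0.1373, 0.1289]
tool_rot: [[1.0, 0.001, 0.003], [0.001, -1.0, 0.002], [0.003, -0.002, -1.0]]
ft_force: [-2.3, 4.8, 7.2]
grip_width: 0.0212
gripper_force: 59.8
```

```bash
python3 -m pendant '[[0,-0.0029,0.0122,0,0,0,0],[0,-0.0084,0.0235,0,0,0,0],[0,-0.016,0.0334,0,0,0,0],[0,-0.0256,0.0416,0,0,0,0],[0,-0.0366,0.0475,0,0,0,0]]'
python3 - <<'E'
from h import *
cv2.imwrite("pics/s2.png",cv2.resize(env.get_image("scene")["image"][190:350,150:330],None,fx=4,fy=3.7,interpolation=cv2.INTER_CUBIC))
E
```

```text
time_s: 5.8
position: [0.5688, 0.0898, 0.1289]
tool_rot: [[1.0, 0.0, 0.005], [0.0, -1.0, 0.002], [0.005, -0.002, -1.0]]
ft_force: [1.8, 8.2, 4.4]
grip_width: 0.0205
gripper_force: 59.8
```

View pics/s2.png

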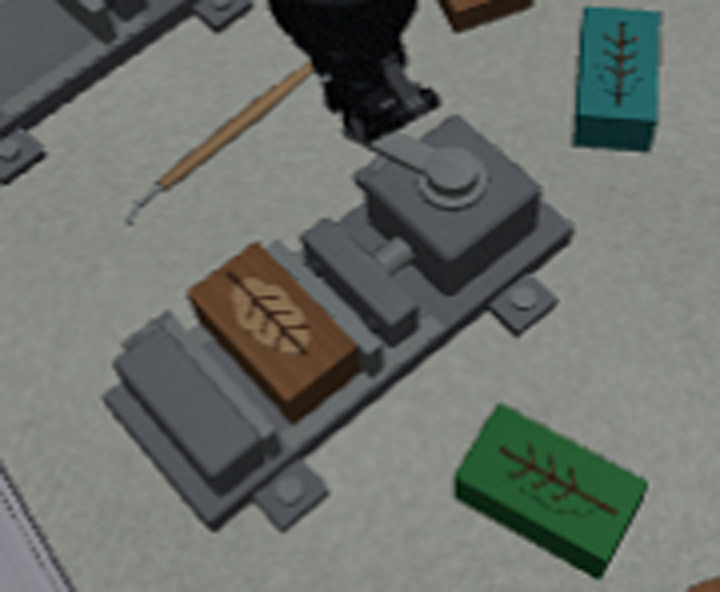

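Scene crop: the jaw (~370,350) already touches the blank (~275,330) and is pushing it. A gap of roughly 10 mm to the fixed jaw (~240,400) remains, and the blank is roughly square. Continuing.

```bash
python3 -m pendant '[[0,-0.012,0.0035,0,0,0,0],[0,-0.0245,0.0045,0,0,0,0],[0,-0.037,0.0028,0,0,0,0],[0,-0.0488,-0.0014,0,0,0,0],[0,-0.0595,-0.0079,0,0,0,0]]'
```

```text
time_s: 6.48
position: [0.5098, 0.0969, 0.1289]
tool_rot: [[1.0, -0.0, 0.006], [-0.0, -1.0, -0.0], [0.006, 0.0, -1.0]]
ft_force: [6.6, 1.5, 5.4]
grip_width: 0.0207
gripper_force: 59.8
```

```bash
python3 -m pendant '[[0,-0.0091,-0.0087,0,0,0,0],[0,-0.0162,-0.019,0,0,0,0],[0,-0.021,-0.0306,0,0,0,0],[0,-0.0232,-0.0429,0,0,0,0],[0,-0.0229,-0.0555,0,0,0,0]]'
python3 - <<'E'
from h import *
cv2.imwrite("pics/s3.png",cv2.resize(env.get_image("scene")["image"][190:350,150:330],None,fx=4,fy=3.7,interpolation=cv2.INTER_CUBIC))
E
```

```text
time_s: 7.1
position: [0.4858, 0.1523, 0.1288]
tool_rot: [[1.0, 0.0, 0.003], [0.0, -1.0, -0.001], [0.003, 0.001, -1.0]]
ft_force: [2.3, -4.8, 9.5]
grip_width: 0.0204
gripper_force: 60.1
```

View pics/s3.png

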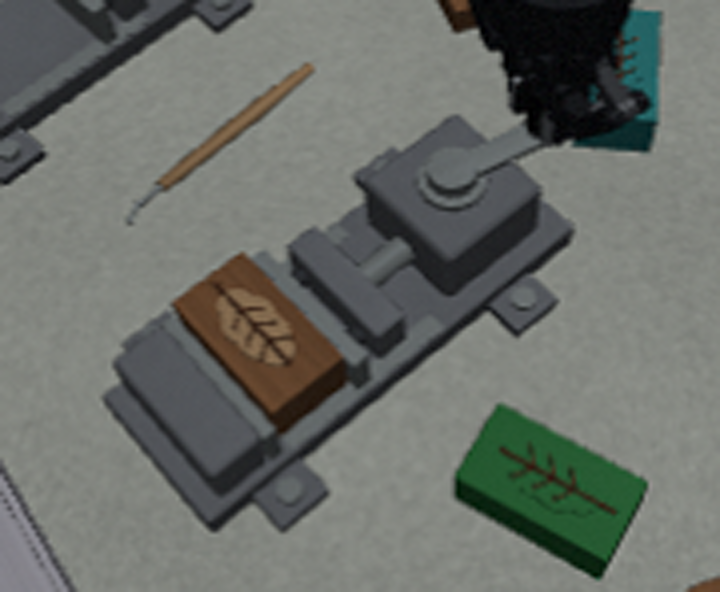

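The blank is at, or a few mm short of, the fixed jaw (~265,425) and square. I'll go another 36° (3 mm) and watch the force.

```bash
python3 -m pendant '[[0,0.0029,-0.0122,0,0,0,0],[0,0.0084,-0.0235,0,0,0,0],[0,0.016,-0.0334,0,0,0,0]]'
python3 - <<'E'
from h import *
i=env.get_image("scene")["image"]; a=cv2.imread("pics/s3.png")
s=cv2.resize(i[190:350,150:330],None,fx=4,fy=3.7,interpolation=cv2.INTER_CUBIC)
cv2.imwrite("pics/s4.png",np.hstack([a[200:500,80:470],s[200:500,80:470]]))
E
```

```text
time_s: 7.52
position: [0.5013, 0.186, 0.1288]
tool_rot: [[1.0, 0.001, 0.001], [0.001, -1.0, -0.001], [0.001, 0.001, -1.0]]
ft_force: [-2.8, -4.7, 10.9]
grip_width: 0.0208
gripper_force: 60.4
```

View pics/s4.png

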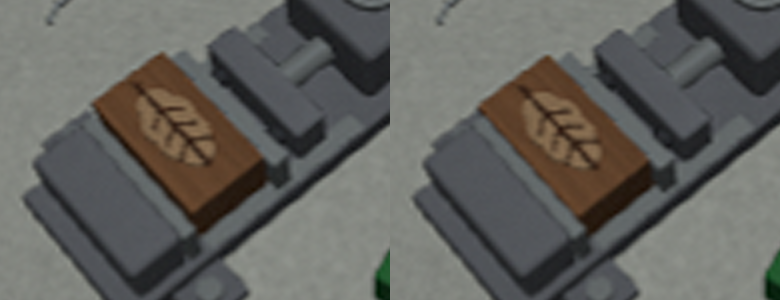

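The blank moved a little more and the gap looks nearly closed. Adding 24°, then another 12°.

```bash
python3 tab.py 136.4 1; python3 -m pendant '[[0,0.0096,-0.0082,0,0,0,0],[0,0.0206,-0.0141,0,0,0,0],[0,0.0206,-0.0141,0,0,0,0]]'
python3 - <<'E'
from h import *
i=env.get_image("scene")["image"]; a=cv2.imread("pics/s4.png")
s=cv2.resize(i[190:350,150:330],None,fx=4,fy=3.7,interpolation=cv2.INTER_CUBIC)
cv2.imwrite("pics/s5.png",np.hstack([a[:,390:],s[200:500,80:470]]))
E
```

```text
136.4: [[0.0096, -0.0081], [0.0206, -0.0141], [0.0326, -0.0176], [0.0451, -0.0186], [0.0576, -0.0169]]
time_s: 7.95
position: [0.5228, 0.2008, 0.1289]
tool_rot: [[1.0, 0.001, 0.003], [0.001, -1.0, 0.001], [0.003, -0.001, -1.0]]
ft_force: [0.2, 2.9, 8.3]
grip_width: 0.0205
gripper_force: 60.4
```

View pics/s5.png

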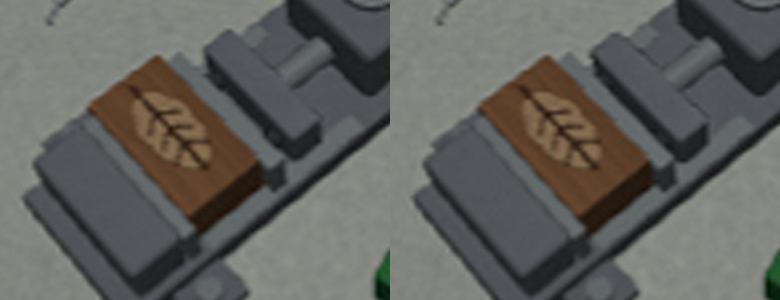

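The blank and plate stayed put while the slide carriage closed up on the plate (right panel, ~650,110), so the springs are compressing. I'll add 24° (2 mm), release and lift.

```bash
python3 -m pendant '[[0,0.012,-0.0035,0,0,0,0],[0,0.0245,-0.0045,0,0,0,0],[0,0.0245,-0.0045,0,0,0,0],[0.35,0.0245,-0.0045,0,0,0,0],[0.35,0.0245,-0.0045,0,0,0,0]]'
```

```text
time_s: 8.62
position: [0.5459, 0.2045, 0.1271]
tool_rot: [[1.0, 0.0, -0.001], [0.0, -1.0, -0.0], [-0.001, 0.0, -1.0]]
ft_force: [-0.5, 0.0, 0.1]
grip_width: 0.0299
gripper_force: 0.0
```

```bash
python3 -m pendant '[[0.35,0,0,0,0,0,0],[0.35,0,0,-0.03,0,0,0],[0.35,0,0,-0.09,0,0,0],[0.35,0,0,-0.14,0,0,0],[0.35,0,0,-0.14,0,0,0]]'
python3 - <<'E'
from h import *
i=env.get_image("scene")["image"]
cv2.imwrite("pics/s6.png",cv2.resize(i[190:350,150:330],None,fx=4,fy=3.7,interpolation=cv2.INTER_CUBIC))
E
```

```text
time_s: 9.25
position: [0.5472, 0.2046, 0.2713]
tool_rot: [[1.0, 0.0, 0.008], [0.0, -1.0, 0.001], [0.008, -0.001, -1.0]]
ft_force: [-0.0, -0.1, -0.0]
grip_width: 0.0298
gripper_force: 0.0
```

View pics/s6.png

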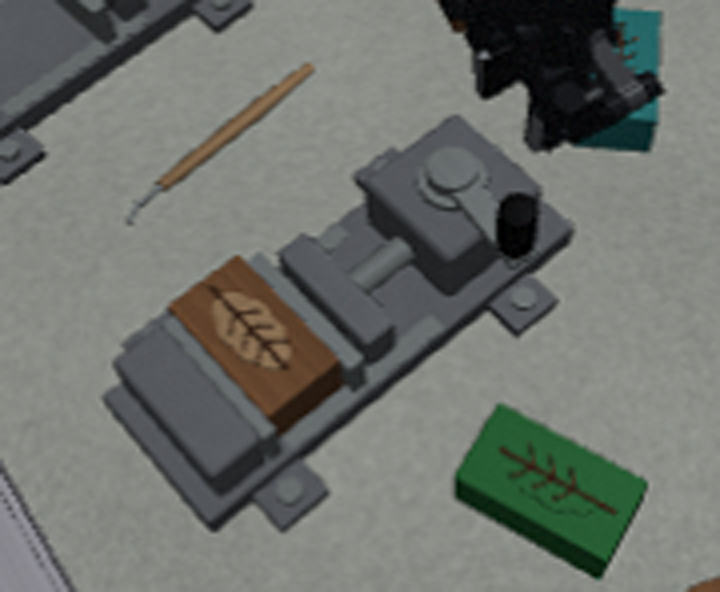

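The blank (~255,345) is clamped flat and square against the fixed jaw, the carriage is close up behind the plate, and the knob (~515,225) is free with the gripper clear above it. Handing in.

```bash
python3 -c "
from rig import env
print(env.close_job())"
```

```text
the job is handed in; nothing more can be done
None
```

The blank is clamped flat and square against the fixed jaw of its vise, the handle is released with the arm clear above it, and the job was handed in at about 9 s. The jaw force was judged from the slide travel after contact (about 4 mm), not measured, and no verdict came back.

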